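# Load the empty jar and index the seed counter's carousel

## Task

Put the empty open jar fully down into the free pocket (blue collar) of the seed counter's carousel. Then slowly push the carousel round anticlockwise by its upright grips until that pocket is under the spout and the red pawl has dropped in behind its tooth, and push it gently back so that the tooth bears firmly on the pawl for about half a second, without forcing the pawl. Leave the carousel there, and the other things on the bench where they are.

Things in the scene. Friction and masses are not known exactly. Their poses are not given: they have to be found in the camera images.
- jar: the empty white jar, open on top, blue rim (top 10 mm): 46 mm diameter, 50 mm tall, wall 2.5 mm, about 60 g, foot tapered to 41 mm. It starts on the bench, in a row with two capped jars. Origin: centre of its underside; z up
- stand: grey base of the carousel, 260 mm diameter, 10 mm thick, fixed. Origin: on the spindle axis at bench level. Its +y points from the spindle to the spout and to the white seed counter (270 mm square, near face 170 mm from the axis, bowl on top up to 200 mm)
- platter: the carousel, turned by hand about the vertical spindle; origin on the axis at bench level. Its yaw relative to the stand (anticlockwise positive) is 0 when the free pocket is exactly under the spout, -2.44 to -1.76 rad at the start. Plate of 98 mm radius, top 34 mm above the bench; hub 17 mm radius, to 50 mm. Drag about 0.7 N at the grips; it does not coast and stays where left
- pocket (a point): centre of the floor of the free pocket (blue collar): 72 mm from the axis on the platter's +y, 34 mm above the bench. Collar: inner diameter 52 mm, 12 mm high above that floor. Four more pockets at 72 degree pitch hold white jars with green caps, 49 mm diameter, tops 90 mm above the bench
- station (a point): fixed point where the free pocket's floor centre must stand, 72 mm from the axis on the stand's +y. The spout (28 mm diameter, lower end 100 mm above the bench) is right over it, and a sloping chute leads from there up to the counter
- grip_a (a point): a black upright grip: cylinder of 22 mm diameter, 26 to 74 mm above the bench, on a steel spoke (9 mm rod at 31 mm height), 132 mm from the axis and 108 degrees clockwise of the free pocket; the point is on its centre line at 60 mm. There are five such grips, at 72 degree pitch, midway between the pockets
- grip_b (a point): the next grip clockwise of grip_a, the same in form, 180 degrees from the free pocket; the point is on its centre line, 60 mm above the bench
- pawl: red spring pawl on the base beside the rim, on the stand's +x +y side, 13 to 26 mm above the bench. Origin: its pivot at bench level. Its axes lie along the stand's when it is home; a passing tooth turns it clockwise by up to 0.15 rad. It blocks clockwise turning. More than 4 N between tooth and roller seats it firmly; more than 13 N damages it: keep the grips below 0.15 m/s
- roller (a point): centre of the pawl's steel roller, 10 mm diameter, 106 mm from the axis, 18 mm up. Brass saw teeth (to 109 mm radius), one per pocket, lift it over the last 25 degrees (2 to 3 N more at the grips) before a pocket is indexed, and it drops home behind. Turned back, the tooth's square face meets it. The teeth are clamped blocks: this happens somewhere within 0.055 rad of platter yaw 0 and must be felt
- full1: bystander: filled white jar with green cap, 49 mm diameter, 56 mm tall, origin under its centre; stands in the row with the empty jar
- full2: bystander: a second such filled jar in that row
- tray: bystander: black sorting board in a wooden frame, 340 x 260 mm, 28 mm high, origin under its centre
- forceps: bystander: steel forceps, 130 mm long, lying on the sorting board
- scoop: bystander: small steel scoop with blue handle, 130 mm long, lying on the sorting board
- dishes: bystander: stack of clear dishes, 93 mm diameter, 56 mm high
- lens: bystander: hand lens, 72 mm diameter, 12 mm high, with a wooden handle

How it is judged:
On the way, in this order (a step that is already met when the one before it is completed fails the run):
1. the empty jar stands upright and fully down in the free pocket, let go (horizontal distance between jar and pocket below 0.006 m and distance between jar and pocket below 0.008 m and angle between jar's own z axis and vertical below 0.1 rad and contact force between the fingers and jar below 0.1 N), for 0.2 s.
2. the tooth of the free pocket bears firmly on the home pawl: more than 4 N between them, held 0.3 s (horizontal distance between pocket and station below 0.007 m and angle between the x axis of platter and the x axis of stand, either way round below 0.075 rad and angle between the x axis of pawl and the x axis of stand, either way round below 0.05 rad and contact force between platter and pawl above 4 N), for 0.3 s.
At the end, for the whole second after the job is handed in: the jar stands upright (within 0.1 rad) and fully down in the free pocket (within 6 mm of its centre), this pocket is under the spout (within 7 mm) with the carousel within 0.075 rad of its nominal index position and the pawl home, and all is at rest (horizontal distance between jar and pocket below 0.006 m and distance between jar and pocket below 0.008 m and angle between jar's own z axis and vertical below 0.1 rad and horizontal distance between pocket and station below 0.007 m and angle between the x axis of platter and the x axis of stand, either way round below 0.075 rad and angle between the x axis of pawl and the x axis of stand, either way round below 0.05 rad and angular speed of platter below 0.03 rad/s and linear speed of jar below 0.02 m/s); the robot touches nothing.
It fails at once if the pawl is forced: more than 13 N between the carousel's tooth and the pawl (contact force between platter and pawl above 13 N).
It fails at once if a bystander on the bench is moved by more than 15 mm (distance of any of full1, full2, tray, forceps, scoop, dishes, lens from where it was at the start of the episode above 0.015 m).
It also fails if it takes over 72 s, if anything falls off the work surface, if the arm or the gripper's body presses on something with over 40 N, if the wrist force passes 120 N, or if a joint passes its speed limit or range.

## Robot

A 7-joint arm with a two-finger parallel gripper is mounted at the origin on the work surface. World frame = base frame: x ahead of the robot, y to its left, z up, the work surface at z = 0. Lengths are in m, angles in rad, forces in N, time in s.
With the tool pointing down it reaches from about 0.35 to 0.9 m from the base axis. Payload 8.1 kg.
Tool frame: the origin (TCP) lies on the centre line of the jaws, within the pads' length; the fingertips stand 17 mm ahead of it and the grasp point (between the pads) lies 2 mm behind it; z points along the fingers, y is the direction in which the jaws open and shut (so a half turn about z gives the same grasp; the last joint's range is limited). The gripper opens to 92 mm and grips with 3 to 60 N. Pads are 19 mm wide; open, the fingers measure 130 mm over their backs; the gripper's body (75 mm by 190 mm) begins 47 mm behind the grasp point.
Start: joints at [-1.222, 0.434, 0.025, 1.573, -0.012, 1.134, -0.075], TCP at [0.273, 0.562, 0.244] pointing down, gripper open.
Joint ranges: [-2.62, 2.62], [-0.44, 2.09], [-1.27, 1.32], [0.08, 2.57], [-1.32, 4.46], [0.12, 2], [-2.74, 2.74]. Speed limits (rad/s): [2.22, 2.22, 3.01, 3.01, 3.14, 3.14, 3.14].

## Interface

Orientations are given as a rotation vector (axis times angle).
In Python, from cell import arm gives the robot as it stands.
- The arm moves only by the shell command python3 -m creep 'ROWS' [FORCE]. ROWS is JSON, a list that holds one entry, the list of rows, each a list of 7 numbers: the shift along the world's x, y, z in cm, then the turn, a rotation vector about the world's x, y, z in degrees, then the opening, from -1 (shut) to 1 (fully open), so that 0 is half open. In form: [[[tx, ty, tz, ax, ay, az, jaw], ...]]. A call has 1 to 5 rows; each row is the pose to reach, as a shift and turn from the pose commanded when the call began; what a row does not reach only later rows make up. A row lasts 1/10 s, in which the tool goes at most 50 mm and 8.59 degrees, less where a joint would pass 70% of its speed; a pose out of reach is approached as far as the arm can. A call with a gripper value outside its range is refused whole. The fingers move at their own pace and stop on an object; FORCE is the grip in N (left out, the last holds). Time passes only in rows, so rows that repeat a pose let the fingers close. It gives the time, the measured TCP pose, the force and the opening at its end, in the units of the state.
- arm.observe(): the state, without advancing time (a new reading comes with each control period).
- arm.get_image(name): name is "scene" or "top" or "wrist"; returns the picture (480x640x3 uint8, red, green, blue); there is no depth.
- arm.camera_model(name): a dict with "vfov" (degrees; the focal length in pixels is half the picture's height over the tangent of half this angle, whatever the lens; pixels are square), "cx", "cy" (the principal point, pixels), "cam_to_world" (4x4, takes a point from camera to world coordinates); the wrist camera has in their place "T_tool_cam" (4x4, takes a point from camera to tool coordinates, whose origin is the TCP and whose axes are the flange's). Camera axes: x right, y down, z forward; pixel columns grow to the right and rows downward; lengths in m; the calibration is good to about 2 mm. A picture is of the moment at which its call begins: read the wrist's pose just before it. camera_model takes no time and is no camera call.
- arm.sign_off(): hands the job in, once; it reports no verdict.
The state is a dict: "clock": time; "joints": joint angles; "dq": joint speeds; "joint_efforts": joint torques, N m; "position": TCP position; "ee_rot": TCP orientation; "force": force on the tool from outside, world axes, zero at the start; "ft_torque": the same for the moment, N m; "width": opening from 0.0 (shut) to 1.0 (fully open).
Only numpy, scipy, OpenCV 4.12 (cv2) and the standard library are available. Lean on these libraries where they do the work, as an engineer would, in place of code of your own. Each camera call takes 0.05 s, during which the arm holds its last target.

## Working session

There is one attempt and no reset: what is moved stays moved. The work goes in short steps, Python scripts to look and compute and a shell command to move; the robot and the scene stay as the last step left them, time stands still between calls to the robot, and variables do not carry over. Pictures are saved under pics/ and viewed, and the job is handed in when it is done.

```bash
ls; mkdir -p pics; python3 - <<'E'
from cell import arm
import cv2,json
s=arm.observe();print(s)
for n in ("scene","top","wrist"):
    print(n,arm.camera_model(n))
    im=arm.get_image(n);cv2.imwrite(f"pics/{n}0.png",im[:,:,::-1])
print(arm.observe()['clock'])
E
```

```text
pics
{'clock': 0.0, 'joints': array([-1.2216201 ,  0.43520676,  0.02498357,  1.57407853, -0.01156334,
        1.13397075, -0.07510436]), 'dq': array([-0.00024418, -0.00111308, -0.00093881,  0.00077773,  0.00016336,
        0.00177775,  0.00108117]), 'joint_efforts': array([-8.75179612e-04, -6.67853808e+01,  9.84708108e-01, -3.14468014e+01,
       -6.05190732e-02,  4.27310227e-02,  1.76056037e-04]), 'position': array([0.27271379, 0.56184634, 0.24296233]), 'ee_rot': array([-7.03695403e-01, -3.06159501e+00,  2.37203171e-03]), 'force': array([-0.33239677,  0.10689321,  0.74707663]), 'ft_torque': array([-0.02771039, -0.03671179,  0.02138091]), 'width': 0.9980319849814904}
scene {'vfov': 42.04413389597657, 'cx': 314.14062654465886, 'cy': 234.79732747054092, 'cam_to_world': array([[ 0.81448128,  0.41519844, -0.40525362,  1.21088821],
       [ 0.58017124, -0.57725305,  0.57461313, -1.09590086],
       [ 0.00464459, -0.70312814, -0.711048  ,  1.2112372 ],
       [ 0.        ,  0.        ,  0.        ,  1.        ]])}
top {'vfov': 48.779354966935045, 'cx': 321.1398387581978, 'cy': 242.84880423928465, 'cam_to_world': array([[-0.02755475, -0.98833866,  0.14975791,  0.31096804],
       [-0.99961678,  0.02764074, -0.00150764, -0.15903834],
       [-0.00264936, -0.14974207, -0.98872155,  1.49223722],
       [ 0.        ,  0.        ,  0.        ,  1.        ]])}
wrist {'vfov': 60.173979712507304, 'cx': 316.9318652202191, 'cy': 240.51719365723022, 'T_tool_cam': array([[ 5.37386205e-04, -9.69894342e-01, -2.43525515e-01,
         6.47345555e-02],
       [ 9.99999755e-01,  4.11858474e-04,  5.66375436e-04,
         7.46012519e-04],
       [-4.49026284e-04, -2.43525760e-01,  9.69894326e-01,
        -1.41120492e-01],
       [ 0.00000000e+00,  0.00000000e+00,  0.00000000e+00,
         1.00000000e+00]])}
0.15
```

View pics/top0.png

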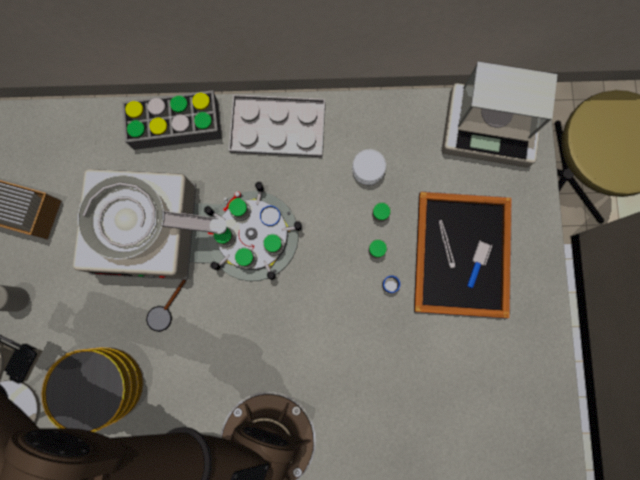

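View pics/scene0.png

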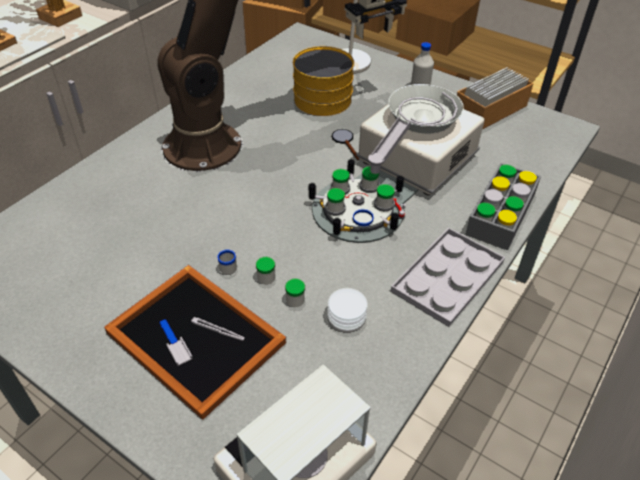

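View pics/wrist0.png

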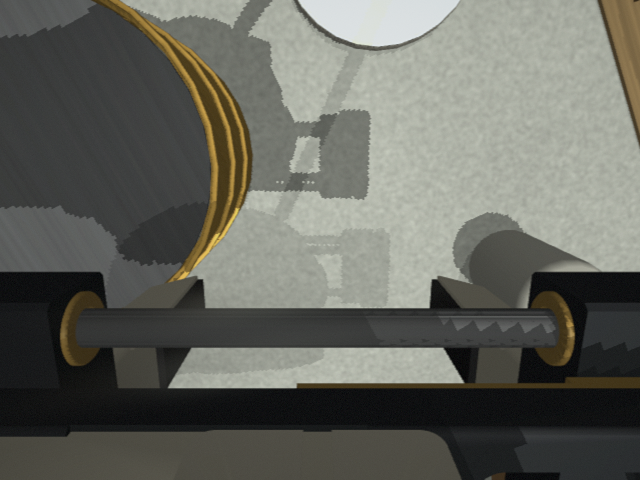

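The top view shows the carousel centred near (251,234), its free blue collar near (270,214), the spout arm from the left near (222,225), the empty jar at (391,285), and capped jars at (381,212) and (377,248). I'll enlarge the important parts.

```bash
cat > h.py <<'E'
import numpy as np,cv2
from cell import arm
from scipy.spatial.transform import Rotation as R
def fpx(m): return 240/np.tan(np.radians(m['vfov'])/2)
def ray(name,uv,state=None):
    m=arm.camera_model(name)
    d=np.array([(uv[0]-m['cx'])/fpx(m),(uv[1]-m['cy'])/fpx(m),1.])
    if name=='wrist':
        T=np.eye(4);T[:3,:3]=R.from_rotvec(state['ee_rot']).as_matrix();T[:3,3]=state['position'];T=T@m['T_tool_cam']
    else:T=np.array(m['cam_to_world'])
    return T[:3,3],T[:3,:3]@d
def pt(name,uv,z,state=None):
    o,d=ray(name,uv,state);return o+d*(z-o[2])/d[2]
def proj(name,p,state=None):
    m=arm.camera_model(name)
    if name=='wrist':
        T=np.eye(4);T[:3,:3]=R.from_rotvec(state['ee_rot']).as_matrix();T[:3,3]=state['position'];T=T@m['T_tool_cam']
    else:T=np.array(m['cam_to_world'])
    q=np.linalg.inv(T)@np.append(p,1);return q[0]/q[2]*fpx(m)+m['cx'],q[1]/q[2]*fpx(m)+m['cy']
def crop(src,x0,y0,w,h,k,out,grid=20):
    im=cv2.imread(src)[y0:y0+h,x0:x0+w]
    im=cv2.resize(im,None,fx=k,fy=k,interpolation=cv2.INTER_CUBIC)
    for g in range(-(-x0//grid)*grid,x0+w,grid):
        cv2.line(im,((g-x0)*k,0),((g-x0)*k,6),(0,0,255),1);cv2.putText(im,str(g),((g-x0)*k,18),0,.4,(0,0,255),1)
    for g in range(-(-y0//grid)*grid,y0+h,grid):
        cv2.line(im,(0,(g-y0)*k),(6,(g-y0)*k),(0,0,255),1);cv2.putText(im,str(g),(8,(g-y0)*k+4),0,.4,(0,0,255),1)
    cv2.imwrite(out,im)
E
python3 - <<'E'
from h import *
crop('pics/top0.png',195,170,110,120,5,'pics/topA.png',10)
crop('pics/top0.png',350,190,60,110,5,'pics/topB.png',10)
crop('pics/scene0.png',300,150,120,100,6,'pics/scA.png',10)
E
```

```text
(no output)
```

View pics/topA.png

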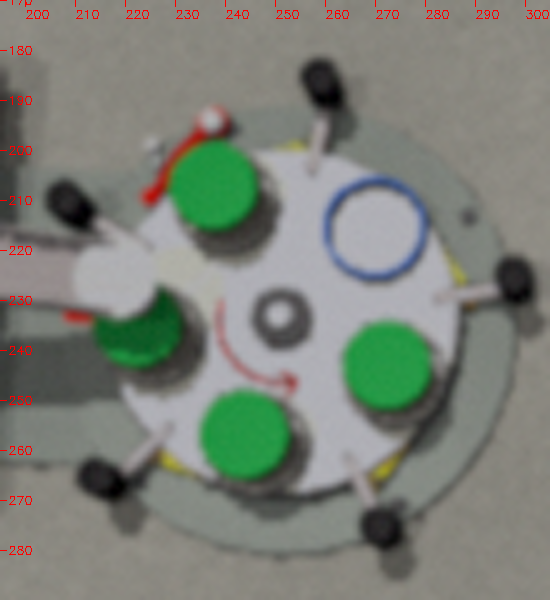

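View pics/topB.png

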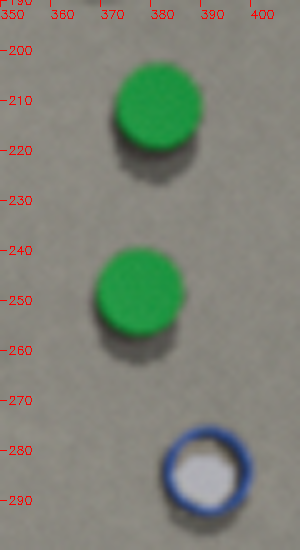

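View pics/scA.png

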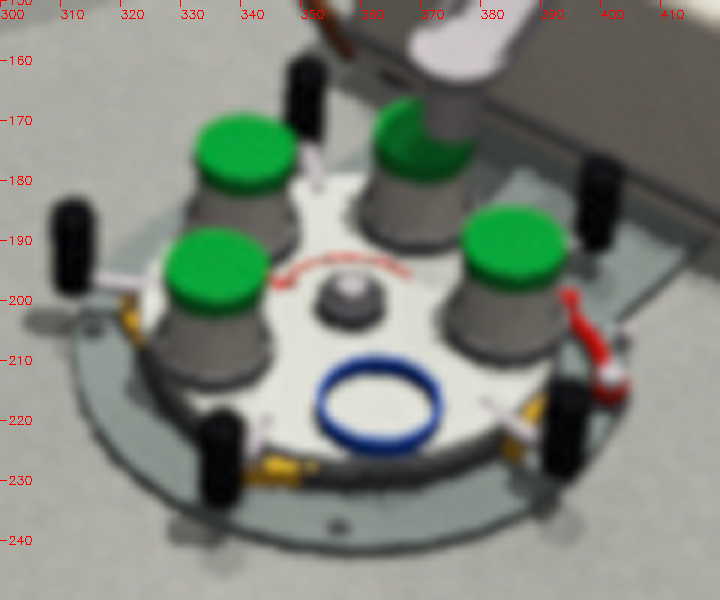

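```bash
python3 - <<'E'
from h import *
from scipy.optimize import least_squares
hub=pt('top',(250.8,233.5),.05)
obs=[((270.3,215.7),.046,72,90),((235.3,207),.09,72,162),((219.2,235),.09,72,234),((241.5,257),.09,72,306),((270.2,243.2),.09,72,18),
((257.5,184.8),.074,132,126),((207,209.5),.074,132,198),((213.5,265.8),.074,132,270),((268.5,274.2),.074,132,-18),((295.2,225.3),.074,132,54)]
P=[pt('top',o[0],o[1])[:2] for o in obs]
def model(v,o): a=np.radians(o[3])+v[2];return v[:2]+o[2]/1e3*np.array([np.cos(a),np.sin(a)])
f=lambda v:np.concatenate([model(v,o)-p for o,p in zip(obs,P)])
r=least_squares(f,[hub[0],hub[1],-2]);v=r.x
print(hub,v,np.round(r.fun.reshape(-1,2)*1e3,1))
for i,n in((0,'pocket'),(9,'grip_a?'),(8,'gb')):print(n,model(v,obs[i]),P[i])
print('jar',pt('top',(391.2,284),.05),pt('top',(381,211),.056),pt('top',(377.5,248),.056))
# counter corners on top? spout end
print('spout',pt('top',(217,227),.11))
for uv in [(80,171),(185,176),(183,276),(75,271)]:print(pt('top',uv,.1))
print('pawl',pt('top',(237,194),.026),pt('top',(224.5,209),.026))
E
python3 - <<'E'
from h import *
crop('pics/top0.png',60,155,160,130,5,'pics/topC.png',10)
crop('pics/scene0.png',205,235,120,80,6,'pics/scB.png',10)
E
```

```text
[0.56097946 0.03239351 0.05      ] [ 0.56194704  0.03656897 -2.39979273] [[ 0.1  5.3]
 [-0.6 -2.1]
 [ 1.5 -3.9]
 [ 0.3 -1.5]
 [ 0.3 -1.4]
 [-1.2  0.6]
 [ 0.1  2.9]
 [ 1.4  3.5]
 [-2.7 -0.7]
 [ 0.8 -2.7]]
pocket [ 0.61059139 -0.0165133 ] [ 0.61044586 -0.02178048]
grip_a? [ 0.57689446 -0.094582  ] [ 0.57608633 -0.0919029 ]
gb [ 0.44183407 -0.01817474] [ 0.44458389 -0.01749231]
jar [ 0.41080849 -0.34879403  0.05      ] [ 0.61302614 -0.32935348  0.056     ] [ 0.50992629 -0.31517063  0.056     ]
spout [0.57059301 0.11401542 0.11      ]
[0.73771682 0.48889779 0.1       ]
[0.71559879 0.20311851 0.1       ]
[0.44364503 0.20541142 0.1       ]
[0.46482548 0.49101008 0.1       ]
pawl [0.68012352 0.07393278 0.026     ] [0.63756082 0.10947722 0.026     ]
```

View pics/topC.png

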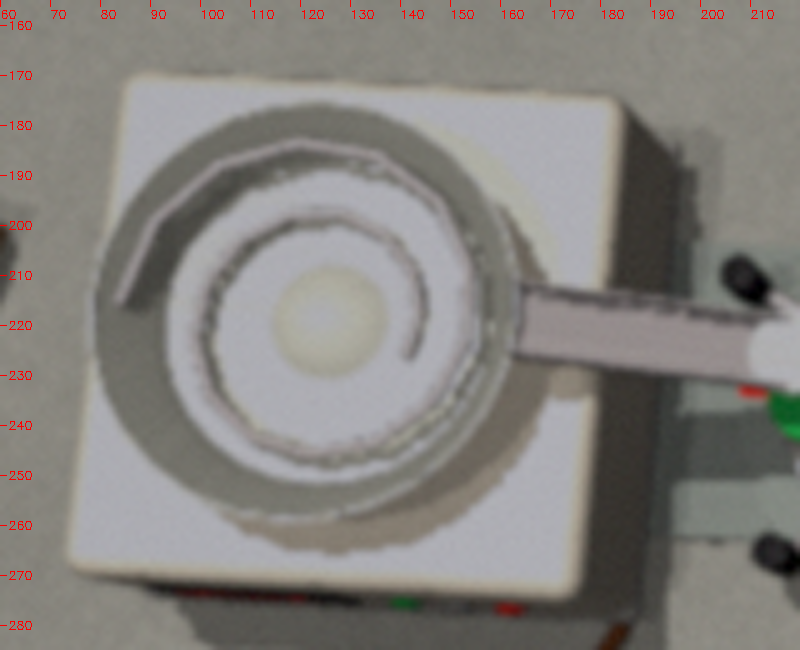

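View pics/scB.png

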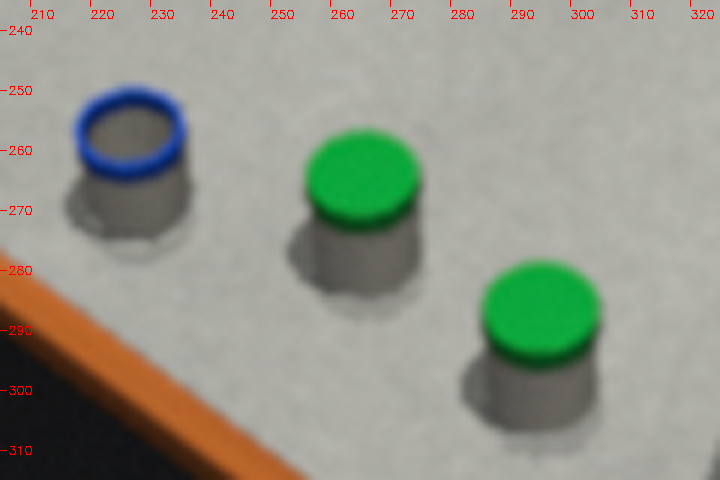

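```bash
cat > fit.py <<'E'
from h import *
from scipy.optimize import least_squares
c=lambda x,y:((x+.5)/5-.5+195,(y+.5)/5-.5+170)
obs=[(c(376,229),.046,72,90),(c(213,185),.09,72,162),(c(139,324),.09,72,234),(c(246,434),.09,72,306),(c(388,365),.09,72,18),
(c(320,77),.074,132,126),(c(67,200),.074,132,198),(c(99,475),.074,132,270),(c(381,522),.074,132,-18),(c(515,275),.074,132,54)]
hub=pt('top',c(281,318),.05)
P=[pt('top',o[0],o[1])[:2] for o in obs]
def model(v,o): a=np.radians(o[3])+v[2];return v[:2]+o[2]/1e3*np.array([np.cos(a),np.sin(a)])
f=lambda v:np.concatenate([model(v,o)-p for o,p in zip(obs,P)])
r=least_squares(f,[hub[0],hub[1],-2],loss='soft_l1',f_scale=.002);v=r.x
E
python3 - <<'E'
from fit import *
print(hub,v);print(np.round(f(v).reshape(-1,2)*1e3,1))
for i,n in((0,'pocket'),(9,'gb?'),(8,'ga?')):print(n,model(v,obs[i]),P[i])
print('jar',pt('top',(391,283.6),.05),pt('top',(381.2,210.8),.056),pt('top',(377.6,248),.056))
cs=lambda x,y:((x+.5)/6-.5+205,(y+.5)/6-.5+235)
print('scene jar',pt('scene',cs(131,134),.05),'full',pt('scene',cs(363,175),.056),pt('scene',cs(541,307),.056))
cs=lambda x,y:((x+.5)/6-.5+300,(y+.5)/6-.5+150)
print('scene pocket',pt('scene',cs(379,405),.046),'hub',pt('scene',cs(351,290),.05))
cc=lambda x,y:((x+.5)/5-.5+60,(y+.5)/5-.5+155)
for uv in [(128,77),(617,100),(577,598),(68,566)]:print(pt('top',cc(*uv),.1))
print('spout',pt('top',c(117,282),.13),'pawl',pt('top',c(213,120),.024),pt('top',c(150,197),.024))
E
```

```text
[0.56182062 0.03238707 0.05      ] [ 0.56293767  0.03211058 -2.39374495]
[[ 0.6 -0.3]
 [-0.7 -1. ]
 [ 0.6  0.2]
 [-0.3 -0.2]
 [ 0.2 -0.7]
 [ 0.6 -0.1]
 [ 0.8  1.5]
 [-1.4  0.9]
 [-1.8  0.3]
 [ 0.8 -0.5]]
pocket [ 0.61190217 -0.02067653] [ 0.61133697 -0.0203989 ]
gb? [ 0.57867798 -0.09894759] [ 0.57784116 -0.09847901]
ga? [ 0.44315798 -0.02335854] [ 0.44495072 -0.02367759]
jar [ 0.41191139 -0.34830139  0.05      ] [ 0.61357531 -0.32993199  0.056     ] [ 0.50991864 -0.31544439  0.056     ]
scene jar [ 0.41483566 -0.35074854  0.05      ] full [ 0.51218866 -0.31600881  0.056     ] [ 0.61464993 -0.33005958  0.056     ]
scene pocket [ 0.61433077 -0.02276455  0.046     ] hub [0.5645644  0.03120294 0.05      ]
[0.74012885 0.47485545 0.1       ]
[0.71967485 0.20859338 0.1       ]
[0.44899362 0.22658064 0.1       ]
[0.47346221 0.49613224 0.1       ]
spout [0.56942294 0.10745239 0.13      ] pawl [0.68177933 0.07367682 0.024     ] [0.63799832 0.10956003 0.024     ]
```

```bash
python3 - <<'E'
from h import *
for uv in [(420,193),(511,196),(509,317),(416,313)]:print(pt('top',uv,.028))
E
python3 -m creep '[[[3.5,-4,2,0,0,-8,0.5],[4,-9,5,0,0,-16,0.5],[5,-14,6,0,0,-24,0.5],[6,-19,6,0,0,-32,0.5],[7,-24,6,0,0,-38,0.5]]]'
```

```text
[ 0.66787975 -0.44555002  0.028     ]
[ 0.65189939 -0.7026377   0.028     ]
[ 0.31318099 -0.6696054   0.028     ]
[ 0.33104743 -0.41586226  0.028     ]
clock: 0.65
position: [0.3398, 0.3374, 0.304]
ee_rot: [-1.67, -2.661, -0.002]
force: [1.3, 0.4, -0.8]
width: 0.75
```

```bash
python3 -m creep '[[[1,-5,0,0,0,0,0.5],[1.5,-10,0,0,0,0,0.5],[2,-15,0,0,0,0,0.5],[2.5,-20,0,0,0,0,0.5],[3,-25,0,0,0,0,0.5]]]'
python3 -m creep '[[[0.5,-5,0,0,0,0,0.5],[1,-10,0,0,0,0,0.5],[1.5,-15,-1,0,0,0,0.5],[2,-20,-2,0,0,0,0.5],[2.5,-25,-4,0,0,0,0.5]]]'
```

```text
clock: 1.15
position: [0.369, 0.089, 0.3035]
ee_rot: [-1.662, -2.666, -0.001]
force: [1.1, -1.1, 0.3]
width: 0.751
clock: 1.65
position: [0.394, -0.1547, 0.2666]
ee_rot: [1.66, 2.664, 0.003]
force: [1.8, 1.1, -1.1]
width: 0.748
```

```bash
python3 -m creep '[[[0.5,-5,0,0,0,0,0.5],[1,-10,-2,0,0,0,0.5],[1.5,-14,-4,0,0,0,0.5],[1.5,-17,-6,0,0,0,0.5],[1.5,-17,-7,0,0,0,0.5]]]'
python3 - <<'E'
from h import *
s=arm.observe();im=arm.get_image('wrist');cv2.imwrite('pics/w1.png',im[:,:,::-1])
print(s['position'],s['ee_rot'],s['clock'])
np.save('s1.npy',np.r_[s['position'],s['ee_rot']])
print(proj('wrist',[.4125,-.3495,.05],s))
E
```

```text
clock: 2.15
position: [0.4068, -0.3267, 0.1944]
ee_rot: [-1.67, -2.66, 0.005]
force: [-0.1, -0.1, -1.0]
width: 0.75
[ 0.40683022 -0.32671922  0.19444344] [-1.66956483 -2.66027554  0.00539355] 2.15
(np.float64(309.63102741080286), np.float64(262.66387288626197))
```

View pics/w1.png

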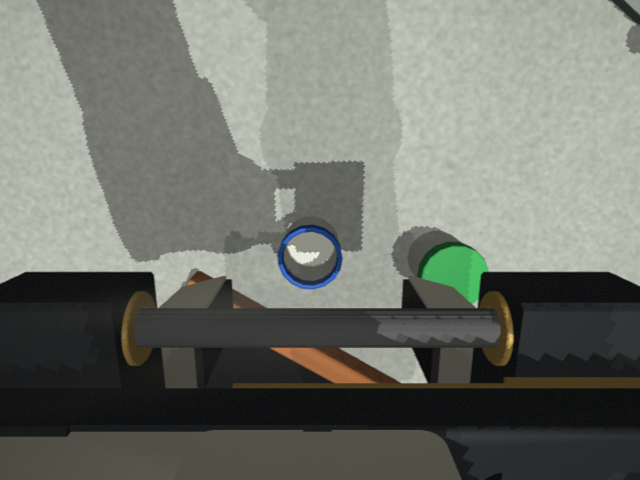

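```bash
python3 - <<'E'
from h import *
a=np.load('s1.npy');s=dict(position=a[:3],ee_rot=a[3:])
print(pt('wrist',(310,257),.05,s))
s=arm.observe();print(s['position'],s['clock'],s['dq'])
E
```

```text
[ 0.41090414 -0.34554913  0.05      ]
[ 0.40680943 -0.32379055  0.19339172] 2.2 [-0.06530915 -0.04937255 -0.0137392   0.00806238  0.0320048   0.0543161
 -0.05541195]
```

```bash
python3 -m creep '[[[0.3,-1.2,-3,0,0,0,0.5],[0.5,-2.4,-6,0,0,0,0.5],[0.5,-2.4,-8,0,0,0,0.5],[0.5,-2.4,-8,0,0,0,0.5],[0.5,-2.4,-8,0,0,0,0.5]]]'
python3 - <<'E'
from h import *
s=arm.observe();im=arm.get_image('wrist');cv2.imwrite('pics/w2.png',im[:,:,::-1])
print(s['position'],s['ee_rot'],s['clock'],s['dq'])
np.save('s1.npy',np.r_[s['position'],s['ee_rot']])
print(proj('wrist',[.4125,-.3475,.05],s))
E
```

```text
clock: 2.7
position: [0.4141, -0.3455, 0.1167]
ee_rot: [-1.661, -2.666, -0.001]
force: [0.6, -0.0, -0.8]
width: 0.754
[ 0.41407087 -0.34546314  0.11668648] [-1.66068199e+00 -2.66641855e+00 -9.61903740e-04] 2.7 [-0.00326145 -0.01679532  0.0169571  -0.01450447 -0.00086505 -0.0015052
  0.00228179]
(np.float64(310.71978957035526), np.float64(266.9627277015901))
```

View pics/w2.png

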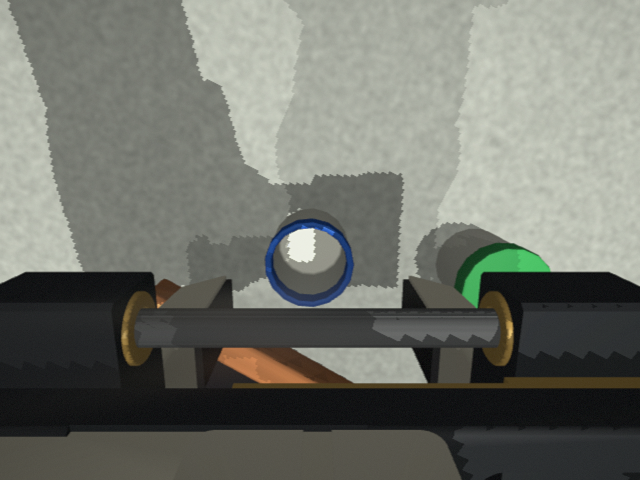

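```bash
python3 - <<'E'
from h import *
a=np.load('s1.npy');s=dict(position=a[:3],ee_rot=a[3:])
print(pt('wrist',(309,262.5),.05,s))
E
python3 -m creep '[[[-0.2,-0.1,-2,0,0,0,0.5],[-0.2,-0.1,-4.5,0,0,0,0.5],[-0.2,-0.1,-6.5,0,0,0,0.5],[-0.2,-0.1,-7.9,0,0,0,0.5],[-0.2,-0.1,-7.9,0,0,0,0.5]]]'
```

```text
[ 0.41061712 -0.34569514  0.05      ]
clock: 3.25
position: [0.4117, -0.3467, 0.0367]
ee_rot: [-1.661, -2.666, -0.001]
force: [-0.3, -0.4, 0.4]
width: 0.748
```

```bash
python3 -m creep '[[[0,0,0,0,0,0,0.3],[0,0,0,0,0,0,0.1],[0,0,0,0,0,0,-0.1],[0,0,0,0,0,0,-0.1],[0,0,0,0,0,0,-0.1]]]' 12
```

```text
clock: 3.75
position: [0.4121, -0.3478, 0.0378]
ee_rot: [1.662, 2.665, 0.0]
force: [-1.1, 1.3, 7.0]
width: 0.491
```

```bash
python3 -m creep '[[[0,0,1.5,0,0,0,-0.1],[0,0,5,0,0,0,-0.1],[0,0,9,0,0,0,-0.1],[2,2,12,0,0,4,-0.1],[5,5,13,0,0,8,-0.1]]]'
python3 -m creep '[[[3,3.5,0,0,0,3,-0.1],[6,7,0,0,0,6,-0.1],[9,10.5,0,0,0,9,-0.1],[12,14,0,0,0,9.5,-0.1],[15,17.5,0,0,0,9.5,-0.1]]]'
```

```text
clock: 4.25
position: [0.4613, -0.3003, 0.1715]
ee_rot: [1.475, 2.768, -0.002]
force: [1.7, -0.4, -0.5]
width: 0.492
clock: 4.75
position: [0.6125, -0.1209, 0.1682]
ee_rot: [1.237, 2.887, -0.0]
force: [0.1, -0.0, -1.3]
width: 0.495
```

```bash
python3 -m creep '[[[2,2.8,0,0,0,0,-0.1],[3.5,4.8,-1,0,0,0,-0.1],[4,5.6,-1.8,0,0,0,-0.1],[4,5.6,-1.8,0,0,0,-0.1],[4,5.6,-1.8,0,0,0,-0.1]]]'
python3 - <<'E'
from h import *
s=arm.observe();im=arm.get_image('wrist');cv2.imwrite('pics/w3.png',im[:,:,::-1])
print(s['position'],s['ee_rot'],s['clock'],s['dq'])
np.save('s1.npy',np.r_[s['position'],s['ee_rot']])
print(proj('wrist',[.613,-.0215,.046],s),proj('wrist',[.5638,.0318,.05],s))
E
```

```text
clock: 5.25
position: [0.6503, -0.0688, 0.1488]
ee_rot: [-1.241, -2.885, 0.003]
force: [-0.3, -0.0, -0.7]
width: 0.496
[ 0.65030125 -0.06876951  0.14881131] [-1.24077026e+00 -2.88526920e+00  2.88494251e-03] 5.25 [ 0.01159154 -0.01454815  0.01073127 -0.00369221  0.00025073  0.00168058
 -0.00241089]
(np.float64(325.1479163926069), np.float64(145.6684686656013)) (np.float64(327.8491783627461), np.float64(3.3590312817169092))
```

View pics/w3.png

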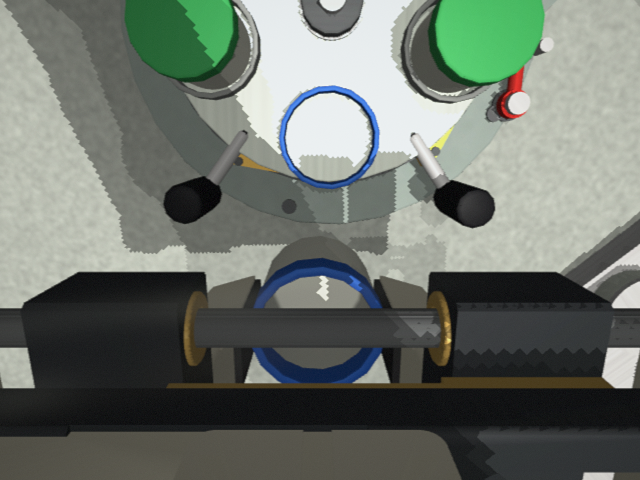

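```bash
python3 - <<'E'
from h import *
a=np.load('s1.npy');s=dict(position=a[:3],ee_rot=a[3:])
pk=pt('wrist',(329.2,137),.046,s);print(pk,pt('wrist',(333,2),.05,s))
j=pt('wrist',(318.5,320.5),s['position'][2]+.012,s);print('jar rim',j, j-s['position'])
o=arm.observe();print(o['position'],(pk-o['position'])*100,(pk-j)*100)
# roller in wrist pic
print('roller',pt('wrist',(518,103),.026,s))
E
```

```text
[ 0.61133933 -0.01642011  0.046     ] [0.56530761 0.03410951 0.05      ]
jar rim [ 0.64809613 -0.06427606  0.16081131] [-0.00220512  0.00449346  0.012     ]
[ 0.65053195 -0.06913814  0.14929247] [ -3.91926202   5.27180318 -10.32924709] [ -3.67568002   4.78559433 -11.48113116]
roller [0.68086682 0.07706291 0.026     ]
```

```bash
python3 -m creep '[[[-2,2.6,0,0,0,0,-0.1],[-3.7,4.8,-1,0,0,0,-0.1],[-3.7,4.8,-3.5,0,0,0,-0.1],[-3.7,4.8,-4.9,0,0,0,-0.1],[-3.7,4.8,-4.9,0,0,0,-0.1]]]'
python3 - <<'E'
from h import *
s=arm.observe();im=arm.get_image('wrist');cv2.imwrite('pics/w4.png',im[:,:,::-1])
print(s['position'],s['ee_rot'],s['clock'],s['dq'])
np.save('s1.npy',np.r_[s['position'],s['ee_rot']])
im=arm.get_image('scene');cv2.imwrite('pics/sc4.png',im[:,:,::-1])
crop('pics/sc4.png',310,150,110,95,6,'pics/sc4c.png',10)
E
```

```text
clock: 5.8
position: [0.6133, -0.0201, 0.0988]
ee_rot: [-1.24, -2.884, 0.003]
force: [0.1, 0.2, -1.2]
width: 0.499
[ 0.61331139 -0.02007291  0.09876164] [-1.23988424e+00 -2.88418246e+00  2.73220020e-03] 5.8 [-0.00185971 -0.0192402   0.02270797 -0.040068    0.01580901  0.0320569
 -0.01608832]
```

View pics/w4.png

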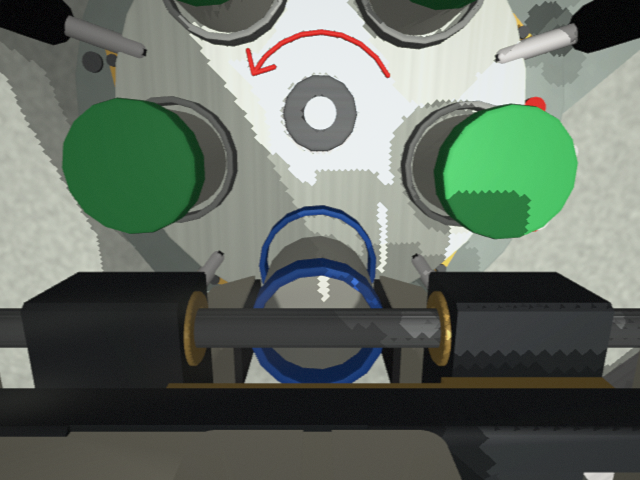

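View pics/sc4c.png

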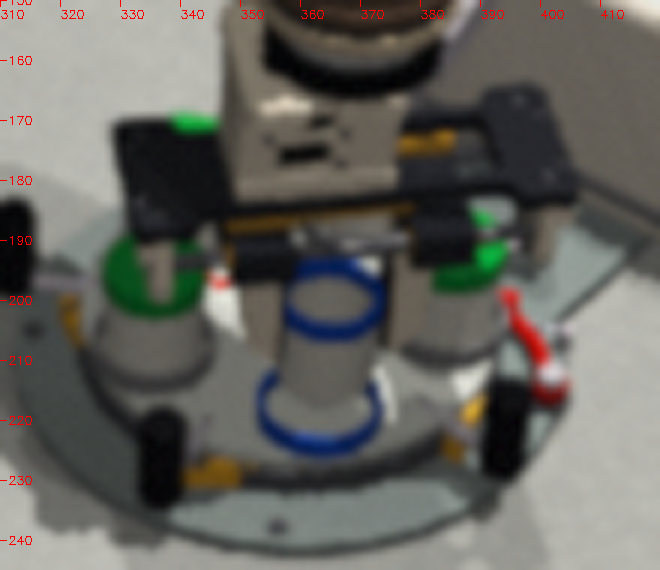

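```bash
python3 - <<'E'
from h import *
a=np.load('s1.npy');s=dict(position=a[:3],ee_rot=a[3:])
zr=s['position'][2]+.012
cs=lambda x,y:((x+.5)/6-.5+310,(y+.5)/6-.5+150)
j=pt('scene',cs(335,299),zr);k=pt('scene',cs(320,408),.046);print('scene',j,k,(k-j)*100)
j=pt('wrist',(318.5,320),zr,s);k=pt('wrist',(318.5,265.5),.046,s);print('wrist',j,k,(k-j)*100)
h=pt('wrist',(320,112.5),.05,s);print(h)
print(arm.observe()['position'])
E
```

```text
scene [ 0.61720118 -0.02147332  0.11076164] [ 0.6157422  -0.02415454  0.046     ] [-0.14589733 -0.26812212 -6.47616435]
wrist [ 0.61099574 -0.01545719  0.11076164] [ 0.61183282 -0.01620409  0.046     ] [ 0.08370791 -0.07469026 -6.47616435]
[0.56302751 0.03606791 0.05      ]
[ 0.61490105 -0.02025328  0.10056623]
```

```bash
python3 -m creep '[[[0,-0.15,-0.3,0,0,0,-0.1],[0,-0.15,-0.8,0,0,0,-0.1],[0,-0.15,-1.3,0,0,0,-0.1],[0,-0.15,-1.8,0,0,0,-0.1],[0,-0.15,-1.8,0,0,0,-0.1]]]'; python3 -c "
from h import *
print(arm.observe()['position'],arm.observe()['force'])"
```

```text
clock: 6.4
position: [0.6142, -0.0198, 0.0812]
ee_rot: [-1.237, -2.887, 0.001]
force: [-0.4, 0.1, -0.5]
width: 0.494
[ 0.61420573 -0.01975066  0.08115371] [-0.36538642  0.05032962 -0.54414695]
```

```bash
python3 -m creep '[[[0,0,-0.3,0,0,0,-0.1],[0,0,-0.6,0,0,0,-0.1],[0,0,-0.8,0,0,0,-0.1],[0,0,-0.9,0,0,0,-0.1],[0,0,-0.9,0,0,0,-0.1]]]'; python3 -c "
from h import *
print(arm.observe()['position'],arm.observe()['force'])"
```

```text
clock: 6.9
position: [0.6146, -0.0199, 0.0728]
ee_rot: [-1.237, -2.887, 0.0]
force: [-0.8, -0.2, -0.7]
width: 0.497
[ 0.61458175 -0.01989013  0.07284689] [-0.80603703 -0.19055404 -0.6606283 ]
```

```bash
python3 -m creep '[[[0,0,-0.1,0,0,0,-0.1],[0,0,-0.2,0,0,0,-0.1],[0,0,-0.2,0,0,0,-0.1]]]'; python3 -c "
from h import *
im=arm.get_image('wrist');cv2.imwrite('pics/w5.png',im[:,:,::-1])
im=arm.get_image('scene');cv2.imwrite('pics/sc5.png',im[:,:,::-1])
crop('pics/sc5.png',310,150,110,95,6,'pics/sc5c.png',10)"
```

```text
clock: 7.2
position: [0.6149, -0.0197, 0.0718]
ee_rot: [1.237, 2.888, 0.002]
force: [-2.9, 0.8, 7.9]
width: 0.49
```

View pics/sc5c.png

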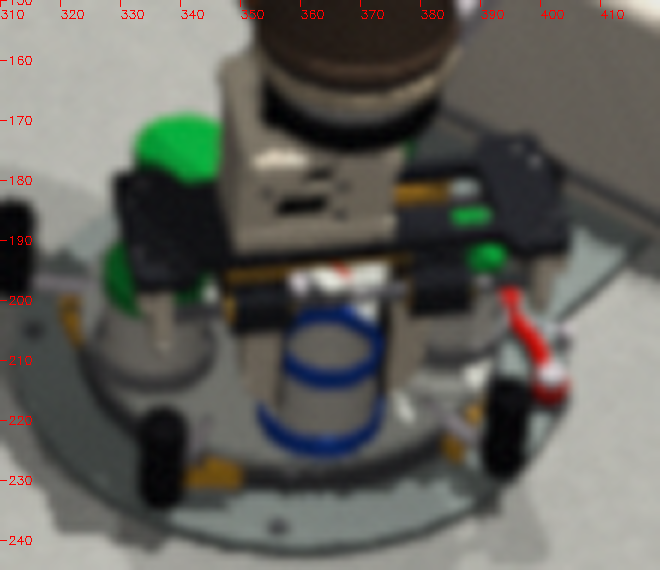

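The scene picture shows the jar standing inside the collar at (361,205), and there is 8 N of floor contact. I'll release it and rise.

```bash
python3 -m creep '[[[0,0,0.1,0,0,0,0.1],[0,0,0.1,0,0,0,0.3],[0,0,0.1,0,0,0,0.3],[0,0,0.1,0,0,0,0.3],[0,0,0.1,0,0,0,0.3]]]'
python3 -m creep '[[[0,0,1,0,0,0,0.3],[0,0,3,0,0,0,0.3],[0,0,6,0,0,0,0.3],[0,0,9,0,0,0,0.3],[3,-3,9,0,0,0,0.3]]]'
python3 - <<'E'
from h import *
s=arm.observe();im=arm.get_image('wrist');cv2.imwrite('pics/w6.png',im[:,:,::-1])
np.save('s1.npy',np.r_[s['position'],s['ee_rot']]);print(s['position'],s['joints'])
E
```

```text
clock: 7.8
position: [0.6147, -0.0199, 0.0719]
ee_rot: [-1.237, -2.888, 0.0]
force: [-0.9, 0.5, 0.4]
width: 0.646
clock: 8.3
position: [0.6454, -0.0451, 0.1665]
ee_rot: [1.228, 2.89, 0.008]
force: [1.6, 1.3, 0.6]
width: 0.649
[ 0.6453901  -0.04514378  0.1665366 ] [-0.4543001   0.61174855  0.70156091  1.65019535 -0.44896192  1.04262989
  1.15512987]
```

View pics/w6.png

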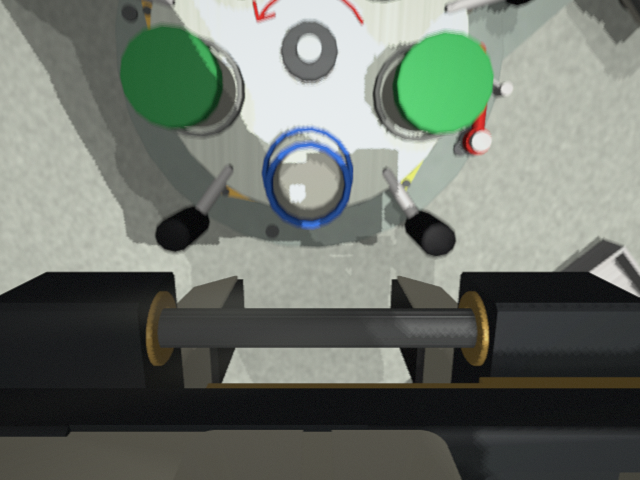

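The jar rim at (310,182) lies concentric with the collar at (308,175), so it stands seated. Next I go over to grip_a.

```bash
python3 -m creep '[[[-2,-2,0,0,0,-8,0.1],[-5,-4,0,0,0,-16,-0.1],[-8,-5,0,0,0,-24,-0.1],[-11,-4,0,0,0,-32,-0.1],[-14,-3,0,0,0,-40,-0.1]]]'
python3 -m creep '[[[-2,1,0,0,0,-8,-0.1],[-4,2,0,0,0,-16,-0.1],[-5,3,0,0,0,-24,-0.1],[-6,4.5,0,0,0,-32,-0.1],[-6,5.3,0,0,0,-40,-0.1]]]'
python3 -m creep '[[[0,0,0,0,0,-8,-0.1],[0,0,-1,0,0,-16,-0.1],[0,0,-2,0,0,-24,-0.1],[0,0,-3,0,0,-29,-0.1],[0,0,-3,0,0,-29,-0.1]]]'
python3 - <<'E'
from h import *
s=arm.observe();im=arm.get_image('wrist');cv2.imwrite('pics/w7.png',im[:,:,::-1])
np.save('s1.npy',np.r_[s['position'],s['ee_rot']]);print(s['position'],s['joints'])
print(proj('wrist',[.4445,-.0235,.074],s))
E
```

```text
clock: 8.85
position: [0.5034, -0.0808, 0.1625]
ee_rot: [2.16, 2.281, 0.001]
force: [0.1, 1.3, 0.1]
width: 0.45
clock: 9.35
position: [0.4434, -0.0258, 0.1623]
ee_rot: [-2.806, -1.408, -0.0]
force: [-0.3, 0.3, -0.3]
width: 0.447
clock: 9.85
position: [0.4442, -0.0269, 0.1316]
ee_rot: [3.07, 0.667, -0.002]
force: [-1.2, 0.2, 0.3]
width: 0.448
[ 0.44421358 -0.02689165  0.13156447] [-0.93898024  0.5765051   1.2733128   2.18805518 -0.72099532  0.90844277
 -0.3654696 ]
(np.float64(311.4553887840098), np.float64(268.21695058805255))
```

View pics/w7.png

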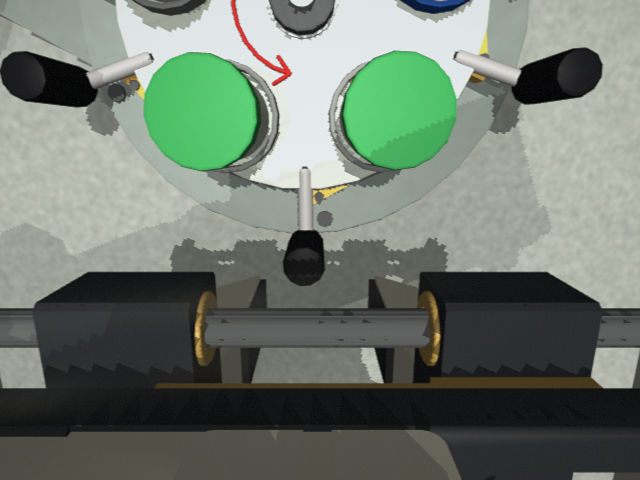

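```bash
python3 - <<'E'
from h import *
a=np.load('s1.npy');s=dict(position=a[:3],ee_rot=a[3:])
g=pt('wrist',(304,270),.074,s);print(g,'tool frame',R.from_rotvec(s['ee_rot']).inv().apply(g-s['position']))
print(pt('wrist',(303,3),.05,s),R.from_rotvec(s['ee_rot']).as_matrix()[:,:2])
print(arm.observe()['position'])
E
```

```text
[ 0.44208061 -0.0204736   0.074     ] tool frame [ 0.00080191 -0.00671037  0.05756507]
[0.55826176 0.03286466 0.05      ] [[ 9.09852698e-01  4.14929174e-01]
 [ 4.14929099e-01 -9.09853681e-01]
 [-1.38207952e-03 -2.45795437e-04]]
[ 0.44445429 -0.02713139  0.1320987 ]
```

```bash
python3 -m creep '[[[-0.2,0.5,-1,0,0,0,-0.1],[-0.2,0.5,-3,0,0,0,-0.1],[-0.2,0.5,-5,0,0,0,-0.1],[-0.2,0.5,-7.1,0,0,0,-0.1],[-0.2,0.5,-7.1,0,0,0,-0.1]]]'
python3 - <<'E'
from h import *
s=arm.observe();print(s['position'],s['joints'],s['force'])
im=arm.get_image('wrist');cv2.imwrite('pics/w8.png',im[:,:,::-1])
E
```

```text
clock: 10.4
position: [0.4414, -0.0214, 0.0596]
ee_rot: [-3.068, -0.672, 0.004]
force: [-0.4, 0.0, 1.5]
width: 0.452
[ 0.44142578 -0.02138684  0.05962273] [-0.81724699  0.66087813  1.08452239  2.25395638 -0.896732    0.76786171
 -0.24131248] [-0.38777503  0.01491044  1.53103469]
```

View pics/w8.png

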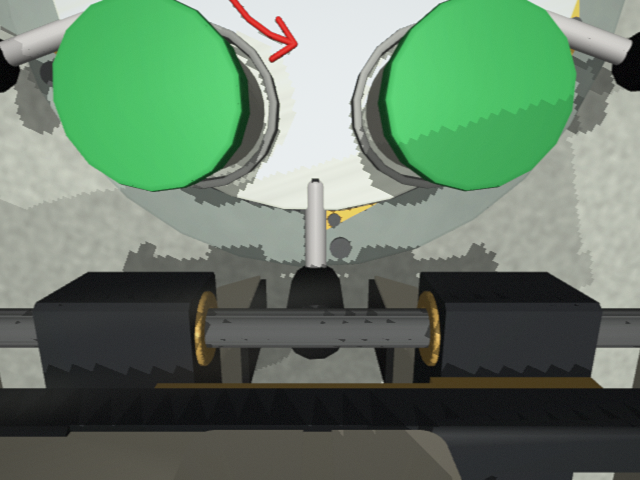

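```bash
cat > arc.py <<'E'
import sys,numpy as np
from h import *
C=np.array([.5635,.0325]);r=.1325
def rows(step,n,phi0=None):
    s=arm.observe();d=s['position'][:2]-C
    phi=np.arctan2(d[1],d[0])
    R0=R.from_rotvec(s['ee_rot']).as_matrix();jaw=np.degrees(np.arctan2(R0[1,1],R0[0,1]))
    j=(jaw-np.degrees(phi)-90+90)%180-90
    print('phi %.1f r %.1f jaw err %.1f z %.1f'%(np.degrees(phi),1e3*np.hypot(*d),j,s['position'][2]*1e3),'j3 %.2f'%s['joints'][2],'F',np.round(s['force'],1),
      'Ft %.1f Fr %.1f'%(s['force'][:2]@[-np.sin(phi),np.cos(phi)],s['force'][:2]@[np.cos(phi),np.sin(phi)]))
    for k in range(1,n+1):
        a=phi+np.radians(step*k)
        t=C+r*np.array([np.cos(a),np.sin(a)])-s['position'][:2]
        print(np.round(t*100,2),round(step*k,1),end='; ')
    print()
if __name__=='__main__':rows(float(sys.argv[1]),int(sys.argv[2]))
E
python3 -m creep '[[[0,0,0,0,0,0,-0.25],[0,0,0,0,0,0,-0.38]]]'
python3 arc.py 4 5
```

```text
clock: 10.65
position: [0.4433, -0.0219, 0.0619]
ee_rot: [3.069, 0.67, 0.002]
force: [0.2, -0.7, -0.3]
width: 0.339
phi -155.7 r 131.9 jaw err 0.3 z 61.9 j3 1.09 F [ 0.2 -0.7 -0.3] Ft 0.7 Fr 0.1
[ 0.36 -0.85] 4.0; [ 0.82 -1.65] 8.0; [ 1.35 -2.41] 12.0; [ 1.92 -3.14] 16.0; [ 2.54 -3.82] 20.0;
```

```bash
python3 -m creep '[[[0.35,-0.85,0,0,0,4,-0.38],[0.8,-1.65,0,0,0,8,-0.38],[1.35,-2.4,0,0,0,12,-0.38],[1.9,-3.15,0,0,0,16,-0.38],[2.55,-3.8,0,0,0,20,-0.38]]]'
python3 arc.py 4 5
```

```text
clock: 11.15
position: [0.4686, -0.0601, 0.0617]
ee_rot: [2.904, 1.197, 0.001]
force: [-0.4, -0.1, 0.6]
width: 0.31
phi -135.7 r 132.6 jaw err 0.5 z 61.7 j3 0.98 F [-0.4 -0.1  0.6] Ft -0.2 Fr 0.4
[ 0.68 -0.63] 4.0; [ 1.39 -1.22] 8.0; [ 2.14 -1.76] 12.0; [ 2.92 -2.25] 16.0; [ 3.74 -2.68] 20.0;
```

```bash
python3 -m creep '[[[0.7,-0.65,0,0,0,4,-0.38],[1.4,-1.2,0,0,0,8,-0.38],[2.15,-1.75,0,0,0,12,-0.38],[2.9,-2.25,0,0,0,16,-0.38],[3.75,-2.7,0,0,0,20,-0.38]]]'
python3 arc.py 3.5 5
python3 - <<'E'
from h import *
im=arm.get_image('wrist');cv2.imwrite('pics/w9.png',im[:,:,::-1])
E
```

```text
clock: 11.65
position: [0.5062, -0.087, 0.0618]
ee_rot: [2.652, 1.683, 0.001]
force: [-0.5, 0.1, -0.1]
width: 0.309
phi -115.6 r 132.5 jaw err 0.4 z 61.8 j3 0.87 F [-0.5  0.1 -0.1] Ft -0.5 Fr 0.2
[ 0.74 -0.33] 3.5; [ 1.5  -0.61] 7.0; [ 2.27 -0.84] 10.5; [ 3.06 -1.03] 14.0; [ 3.86 -1.17] 17.5;
```

View pics/w9.png

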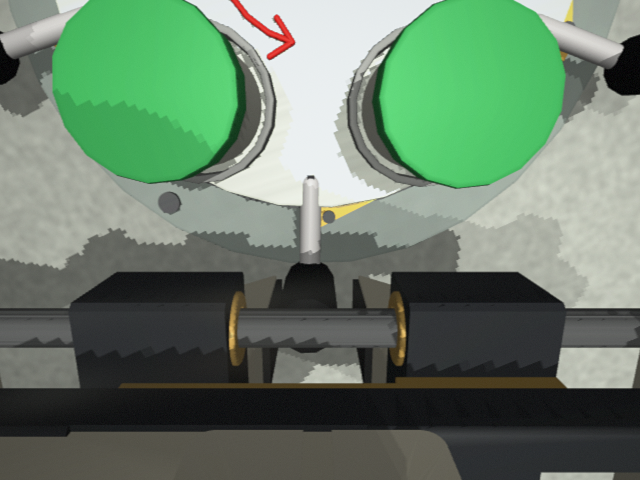

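The grip (310,300) moves along between the fingers, pushed by the left one.

```bash
python3 -m creep '[[[0.75,-0.35,0,0,0,3.5,-0.38],[1.5,-0.6,0,0,0,7,-0.38],[2.25,-0.85,0,0,0,10.5,-0.38],[3.05,-1.05,0,0,0,14,-0.38],[3.85,-1.15,0,0,0,17.5,-0.38]]]'
python3 arc.py 3 5
```

```text
clock: 12.2
position: [0.543, -0.098, 0.0614]
ee_rot: [-2.366, -2.063, 0.002]
force: [-3.2, 0.3, 2.3]
width: 0.306
phi -98.9 r 132.1 jaw err 1.1 z 61.4 j3 0.77 F [-3.2  0.3  2.3] Ft -3.2 Fr 0.2
[ 0.68 -0.13] 3.0; [ 1.37 -0.18] 6.0; [ 2.07 -0.2 ] 9.0; [ 2.76 -0.18] 12.0; [ 3.45 -0.12] 15.0;
```

```bash
python3 -m creep '[[[0.7,-0.15,0,0,0,3,-0.38],[1.35,-0.2,0,0,0,6,-0.38],[2.05,-0.2,0,0,0,9,-0.38],[2.75,-0.2,0,0,0,12,-0.38],[3.45,-0.1,0,0,0,15,-0.38]]]'
python3 arc.py 3.5 5
```

```text
clock: 12.7
position: [0.5788, -0.0995, 0.0616]
ee_rot: [2.078, 2.355, -0.0]
force: [0.4, -0.5, -0.6]
width: 0.31
phi -83.4 r 132.9 jaw err 0.6 z 61.6 j3 0.70 F [ 0.4 -0.5 -0.6] Ft 0.3 Fr 0.5
[0.8  0.16] 3.5; [1.59 0.32] 7.0; [2.37 0.54] 10.5; [3.13 0.8 ] 14.0; [3.88 1.11] 17.5;
```

```bash
python3 -m creep '[[[0.8,0.15,0,0,0,3.5,-0.38],[1.6,0.3,0,0,0,7,-0.38],[2.35,0.55,0,0,0,10.5,-0.38],[3.15,0.8,0,0,0,14,-0.38],[3.9,1.1,0,0,0,17.5,-0.38]]]'
python3 arc.py 3 5
```

```text
clock: 13.2
position: [0.6178, -0.0884, 0.0616]
ee_rot: [1.695, 2.644, -0.001]
force: [-1.2, 0.9, 1.1]
width: 0.31
phi -65.8 r 132.5 jaw err 0.5 z 61.6 j3 0.62 F [-1.2  0.9  1.1] Ft -0.7 Fr -1.3
[0.62 0.3 ] 3.0; [1.23 0.64] 6.0; [1.82 1.  ] 9.0; [2.39 1.4 ] 12.0; [2.94 1.82] 15.0;
```

```bash
python3 -m creep '[[[0.6,0.3,0,0,0,3,-0.38],[1.25,0.65,0,0,0,6,-0.38],[1.8,1,0,0,0,9,-0.38],[2.4,1.4,0,0,0,12,-0.38],[2.95,1.8,0,0,0,15,-0.38]]]'
python3 arc.py 2.5 5
```

```text
clock: 13.7
position: [0.6472, -0.0703, 0.0616]
ee_rot: [1.336, 2.843, -0.001]
force: [-0.4, -0.8, 0.0]
width: 0.306
phi -50.9 r 132.6 jaw err 0.5 z 61.6 j3 0.55 F [-0.4 -0.8  0. ] Ft -0.8 Fr 0.4
[0.43 0.38] 2.5; [0.86 0.78] 5.0; [1.26 1.19] 7.5; [1.65 1.62] 10.0; [2.02 2.06] 12.5;
```

```bash
python3 -m creep '[[[0.45,0.4,0,0,0,2.5,-0.38],[0.85,0.8,0,0,0,5,-0.38],[1.25,1.2,0,0,0,7.5,-0.38],[1.65,1.6,0,0,0,10,-0.38],[2,2.05,0,0,0,12.5,-0.38]]]'
python3 arc.py 2 5
python3 - <<'E'
from h import *
im=arm.get_image('top');cv2.imwrite('pics/top3.png',im[:,:,::-1])
crop('pics/top3.png',195,170,110,120,5,'pics/top3A.png',10)
E
```

```text
clock: 14.2
position: [0.6675, -0.0497, 0.0611]
ee_rot: [1.015, 2.973, -0.0]
force: [0.4, -0.4, -0.6]
width: 0.309
phi -38.3 r 132.5 jaw err 0.6 z 61.1 j3 0.49 F [ 0.4 -0.4 -0.6] Ft -0.1 Fr 0.6
[0.28 0.37] 2.0; [0.55 0.75] 4.0; [0.8  1.13] 6.0; [1.04 1.53] 8.0; [1.27 1.93] 10.0;
```

View pics/top3A.png

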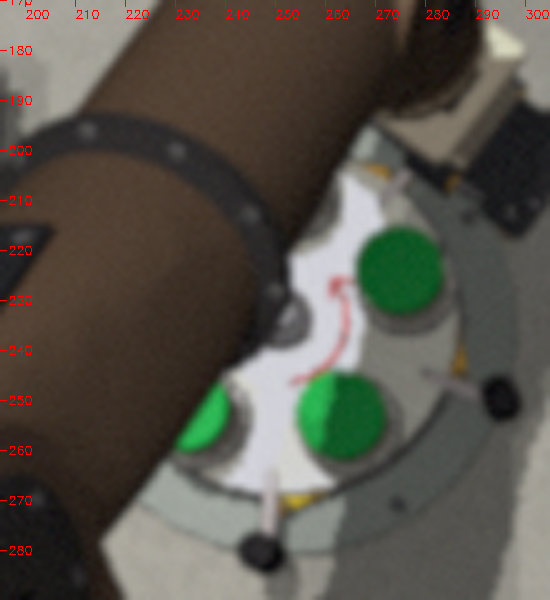

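```bash
python3 - <<'E'
from h import *
c=lambda x,y:((x+.5)/5-.5+195,(y+.5)/5-.5+170)
C=np.array([.5628,.0321])
for n,uv,z,off in (('gb',(501,398),.074,180),('gc',(262,553),.074,252),('cap',(400,270),.09,144),('cap',(342,415),.09,216)):
    d=pt('top',c(*uv),z)[:2]-C;a=np.degrees(np.arctan2(d[1],d[0]));print(n,np.hypot(*d),'pocket angle',(a+off)%360)
E
```

```text
gb 0.13240098396676747 pocket angle 66.68796777137611
gc 0.13300285113673307 pocket angle 68.43395375463524
cap 0.07129409982319719 pocket angle 67.38856436291448
cap 0.07184100237261468 pocket angle 67.20822508462359
```

```bash
python3 -m creep '[[[0.3,0.35,0,0,0,2,-0.38],[0.55,0.75,0,0,0,4,-0.38],[0.8,1.15,0,0,0,6,-0.38],[1.05,1.55,0,0,0,8,-0.38],[1.25,1.95,0,0,0,10,-0.38]]]'
python3 arc.py 1.2 5
```

```text
clock: 14.75
position: [0.6798, -0.0311, 0.0609]
ee_rot: [0.754, 3.05, -0.002]
force: [-0.1, -5.7, -2.3]
width: 0.31
phi -28.7 r 132.6 jaw err 0.9 z 60.9 j3 0.44 F [-0.1 -5.7 -2.3] Ft -5.1 Fr 2.6
[0.12 0.25] 1.2; [0.25 0.5 ] 2.4; [0.37 0.75] 3.6; [0.48 1.  ] 4.8; [0.59 1.25] 6.0;
```

```bash
python3 -m creep '[[[0.15,0.25,0,0,0,1.2,-0.38],[0.25,0.5,0,0,0,2.4,-0.38],[0.35,0.75,0,0,0,3.6,-0.38],[0.5,1,0,0,0,4.8,-0.38],[0.6,1.25,0,0,0,6,-0.38]]]'
python3 arc.py 1.2 5
```

```text
clock: 15.25
position: [0.6861, -0.0181, 0.0611]
ee_rot: [0.594, 3.084, -0.0]
force: [0.1, -3.0, -1.1]
width: 0.312
phi -22.4 r 132.6 jaw err 0.6 z 61.1 j3 0.41 F [ 0.1 -3.  -1.1] Ft -2.7 Fr 1.2
[0.09 0.26] 1.2; [0.19 0.52] 2.4; [0.28 0.78] 3.6; [0.37 1.05] 4.8; [0.45 1.31] 6.0;
```

```bash
python3 -m creep '[[[0.1,0.25,0,0,0,1.2,-0.38],[0.2,0.5,0,0,0,2.4,-0.38]]]'; python3 arc.py 1 3;
```

```text
clock: 15.45
position: [0.688, -0.0121, 0.0611]
ee_rot: [0.528, 3.097, 0.001]
force: [-0.3, -1.1, -0.9]
width: 0.314
phi -19.7 r 132.3 jaw err 0.4 z 61.1 j3 0.40 F [-0.3 -1.1 -0.9] Ft -1.2 Fr 0.1
[0.1  0.21] 1.0; [0.17 0.43] 2.0; [0.24 0.65] 3.0;
```

```bash
python3 -m creep '[[[0.1,0.2,0,0,0,1,-0.38],[0.15,0.45,0,0,0,2,-0.38]]]'; python3 arc.py 1 3
```

```text
clock: 15.65
position: [0.6893, -0.0074, 0.0611]
ee_rot: [-0.474, -3.106, -0.001]
force: [0.3, -1.4, -0.6]
width: 0.314
phi -17.6 r 132.0 jaw err 0.2 z 61.1 j3 0.39 F [ 0.3 -1.4 -0.6] Ft -1.2 Fr 0.7
[0.12 0.21] 1.0; [0.18 0.43] 2.0; [0.24 0.65] 3.0;
```

```bash
python3 - <<'E'
from h import *
s=arm.observe();np.save('s1.npy',np.r_[s['position'],s['ee_rot']])
im=arm.get_image('wrist');cv2.imwrite('pics/w10.png',im[:,:,::-1])
im=arm.get_image('scene');cv2.imwrite('pics/sc10.png',im[:,:,::-1])
crop('pics/sc10.png',310,150,110,95,6,'pics/sc10c.png',10)
E
```

```text
(no output)
```

View pics/w10.png

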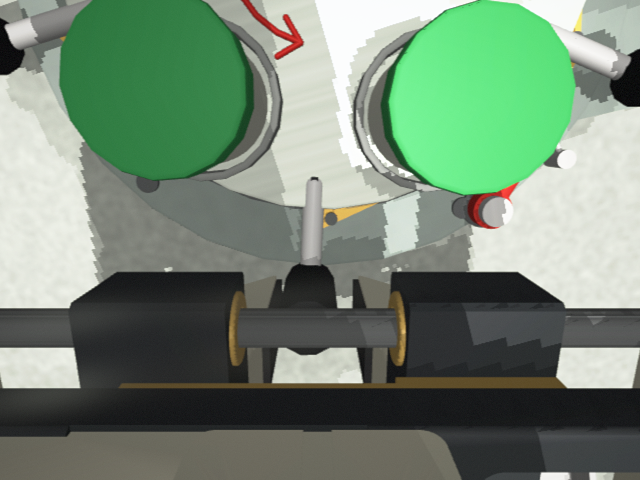

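View pics/sc10c.png

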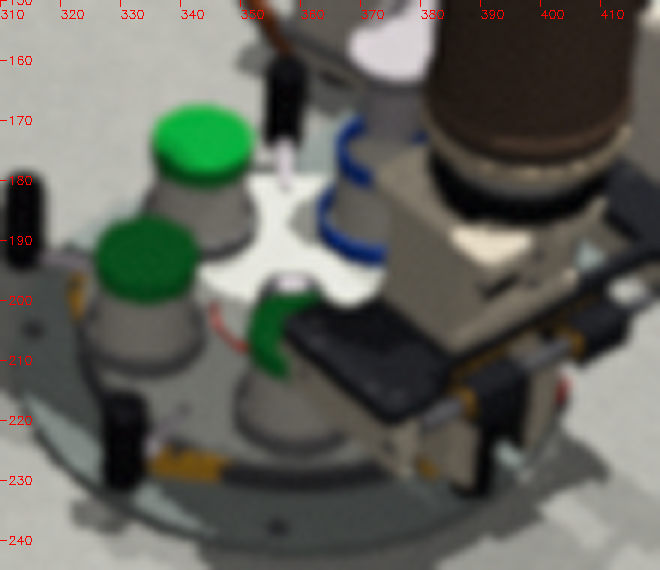

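```bash
python3 -m creep '[[[-0.05,-0.15,0,0,0,-0.75,-0.38],[-0.1,-0.3,0,0,0,-1.5,-0.38],[-0.15,-0.45,0,0,0,-2.25,-0.38],[-0.2,-0.6,0,0,0,-3,-0.38]]]'; python3 arc.py -0.5 2
```

```text
clock: 16.15
position: [0.687, -0.0145, 0.061]
ee_rot: [-0.561, -3.091, -0.0]
force: [-1.1, 1.7, 0.8]
width: 0.309
phi -20.8 r 132.2 jaw err 0.3 z 61.0 j3 0.41 F [-1.1  1.7  0.8] Ft 1.2 Fr -1.6
[-0.01 -0.12] -0.5; [-0.05 -0.23] -1.0;
```

```bash
python3 -m creep '[[[-0.05,-0.1,0,0,0,-0.5,-0.38],[-0.1,-0.2,0,0,0,-1,-0.38]]]'; python3 arc.py -0.5 2
```

```text
clock: 16.35
position: [0.6862, -0.0164, 0.061]
ee_rot: [0.587, 3.086, 0.0]
force: [1.3, 1.3, -0.4]
width: 0.311
phi -21.7 r 132.1 jaw err 0.2 z 61.0 j3 0.41 F [ 1.3  1.3 -0.4] Ft 1.7 Fr 0.7
[-0.01 -0.12] -0.5; [-0.05 -0.23] -1.0;
```

```bash
python3 -m creep '[[[0,-0.05,0,0,0,-0.3,-0.38],[-0.05,-0.1,0,0,0,-0.6,-0.38],[-0.05,-0.15,0,0,0,-0.9,-0.38]]]'; python3 arc.py -0.5 2
```

```text
clock: 16.65
position: [0.686, -0.0166, 0.061]
ee_rot: [0.609, 3.082, 0.002]
force: [0.7, 6.0, -0.4]
width: 0.312
phi -21.9 r 131.9 jaw err -0.5 z 61.0 j3 0.42 F [ 0.7  6.  -0.4] Ft 5.8 Fr -1.6
[ 0.01 -0.13] -0.5; [-0.04 -0.23] -1.0;
```

```bash
python3 -m creep '[[[0,-0.05,0,0,0,-0.3,-0.38],[-0.05,-0.1,0,0,0,-0.6,-0.38]]]'; python3 arc.py -0.5 2
```

```text
clock: 16.85
position: [0.6857, -0.0168, 0.061]
ee_rot: [0.624, 3.079, 0.004]
force: [3.9, 7.5, -2.7]
width: 0.312
phi -21.9 r 131.8 jaw err -1.0 z 61.0 j3 0.42 F [ 3.9  7.5 -2.7] Ft 8.4 Fr 0.8
[ 0.02 -0.13] -0.5; [-0.02 -0.24] -1.0;
```

Stopped hard at φ≈-21.9 with about 8 N at the grip, so I hold.

```bash
python3 -m creep '[[[0,0.02,0,0,0,0,-0.38],[0,0.02,0,0,0,0,-0.38],[0,0.02,0,0,0,0,-0.38]]]'; python3 arc.py -0.5 2;python3 -m creep '[[[0,0,0,0,0,0,-0.38],[0,0,0,0,0,0,-0.38],[0,0,0,0,0,0,-0.38]]]'; python3 arc.py -0.5 2
python3 - <<'E'
from h import *
im=arm.get_image('wrist');cv2.imwrite('pics/w11.png',im[:,:,::-1])
E
```

```text
clock: 17.15
position: [0.6858, -0.0167, 0.061]
ee_rot: [0.624, 3.078, 0.003]
force: [1.7, 5.9, -1.4]
width: 0.31
phi -21.9 r 131.8 jaw err -1.0 z 61.0 j3 0.42 F [ 1.7  5.9 -1.4] Ft 6.2 Fr -0.6
[ 0.02 -0.13] -0.5; [-0.03 -0.24] -1.0; 
clock: 17.45
position: [0.6857, -0.0168, 0.061]
ee_rot: [0.624, 3.079, 0.003]
force: [2.4, 6.6, -1.4]
width: 0.309
phi -21.9 r 131.8 jaw err -1.0 z 61.0 j3 0.42 F [ 2.4  6.6 -1.4] Ft 7.0 Fr -0.2
[ 0.02 -0.13] -0.5; [-0.02 -0.24] -1.0;
```

View pics/w11.png

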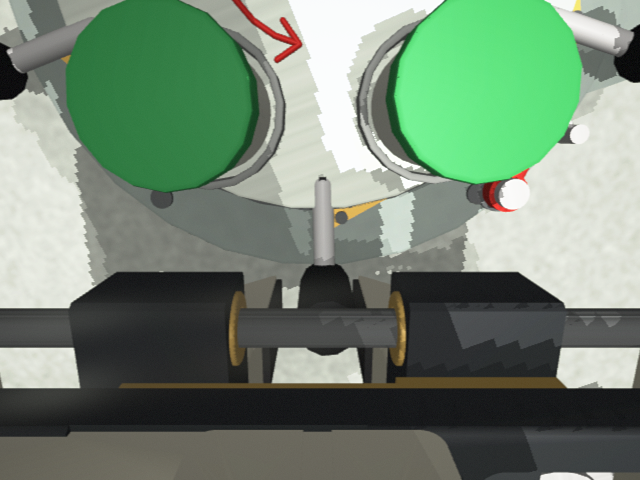

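Pushed back, the grip (323,300) bears on the right finger, with 6–8 N measured for over 0.6 s. Now I centre the jaws, rise and check.

```bash
python3 -m creep '[[[0.05,0.15,0,0,0,0,-0.38],[0.15,0.35,0,0,0,0,-0.35],[0.15,0.35,0,0,0,0,-0.2],[0.15,0.35,0,0,0,0,-0.2]]]'; python3 arc.py -0.5 1
python3 -m creep '[[[0,0,1,0,0,0,-0.2],[0,0,3,0,0,0,-0.2],[0,0,6,0,0,0,-0.2],[0,0,10,0,0,0,-0.2],[0,0,14,0,0,0,-0.2]]]'
python3 -m creep '[[[0,-4,1,0,0,0,-0.2],[-2,-8,2,0,0,0,-0.2],[-4,-13,2,0,0,0,-0.2],[-6,-18,2,0,0,0,-0.2],[-8,-23,2,0,0,0,-0.2]]]'
python3 - <<'E'
from h import *
for n in('top','scene'):
    im=arm.get_image(n);cv2.imwrite(f'pics/{n}12.png',im[:,:,::-1])
crop('pics/top12.png',195,170,110,120,5,'pics/top12A.png',10)
crop('pics/scene12.png',300,150,120,100,6,'pics/sc12A.png',10)
E
```

```text
clock: 17.9
position: [0.6865, -0.0159, 0.061]
ee_rot: [-0.627, -3.078, 0.001]
force: [0.1, 0.2, 0.7]
width: 0.395
phi -21.5 r 132.2 jaw err -1.5 z 61.0 j3 0.42 F [0.1 0.2 0.7] Ft 0.2 Fr 0.1
[-0.02 -0.12] -0.5; 
clock: 18.4
position: [0.6863, -0.0157, 0.203]
ee_rot: [-0.627, -3.078, 0.001]
force: [0.8, 0.2, 1.0]
width: 0.398
clock: 18.9
position: [0.6099, -0.2366, 0.2222]
ee_rot: [0.626, 3.077, -0.0]
force: [1.4, -0.5, -0.5]
width: 0.4
```

View pics/top12A.png

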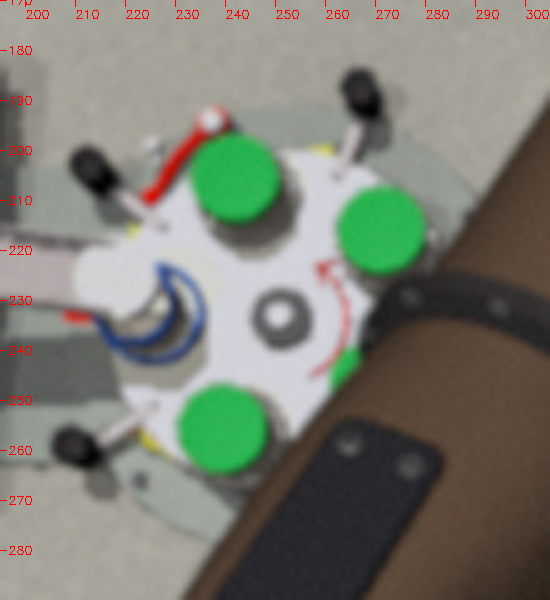

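View pics/sc12A.png

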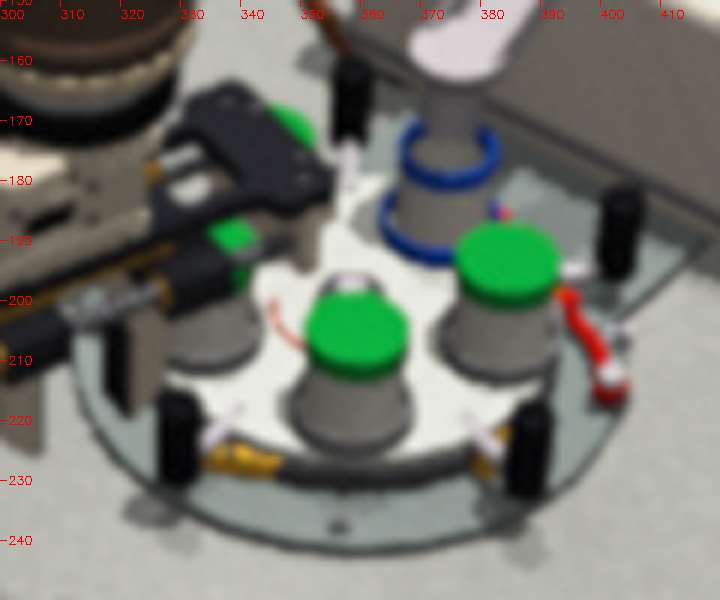

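View pics/top12.png

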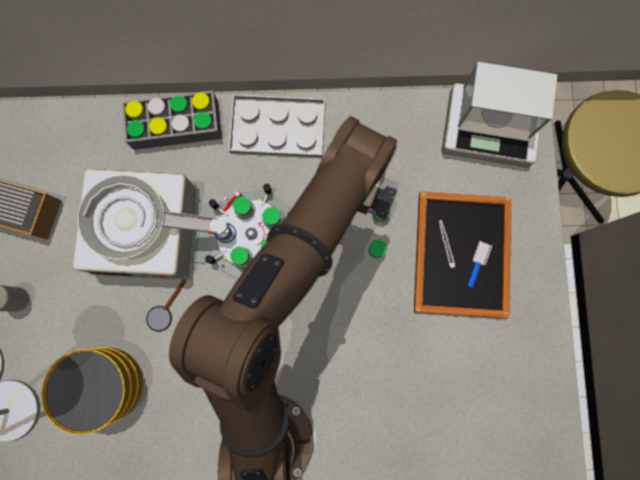

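```bash
python3 - <<'E'
from h import *
c=lambda x,y:((x+.5)/5-.5+195,(y+.5)/5-.5+170)
C=np.array([.5628,.0321])
for n,uv,z,off in (('cap',(236,179),.09,72),('cap',(381,230),.09,144),('cap',(223,429),.09,-72),('ga',(361,95),.074,108),('gz',(93,171),.074,36),('gy',(76,446),.074,-36)):
    d=pt('top',c(*uv),z)[:2]-C;a=np.degrees(np.arctan2(d[1],d[0]));print(n,np.hypot(*d).round(4),'pocket angle',(a+off)%360)
d=pt('top',c(117,282),.13)[:2]-C;print('spout',np.degrees(np.arctan2(d[1],d[0])))
# chute centre line / counter edge directions in first top image
cc=lambda x,y:((x+.5)/5-.5+60,(y+.5)/5-.5+155)
for z in(.1,):
    a=pt('top',cc(617,100),z);b=pt('top',cc(577,598),z);e=a-b;print('normal',np.degrees(np.arctan2(e[1],e[0]))+90)
cs=lambda x,y:((x+.5)/6-.5+300,(y+.5)/6-.5+150)
j=pt('scene',cs(450,155),.084);k=pt('scene',cs(437,207),.046);print('jar,collar scene',j,k, np.degrees(np.arctan2(*(j[:2]-[.5646,.0312])[::-1])))
pv=[pt('top',c(*u),.024)[:2]-C for u in((212,119),(150,197))];print([ (np.hypot(*p),np.degrees(np.arctan2(p[1],p[0]))) for p in pv])
E
```

```text
cap 0.0717 pocket angle 87.19144253842454
cap 0.0709 pocket angle 87.12900497177662
cap 0.0722 pocket angle 86.54229969347372
ga 0.1275 pocket angle 85.9344673419646
gz 0.1274 pocket angle 87.39224720470413
gy 0.1301 pocket angle 87.67023417249764
spout 84.97701491956231
normal 86.1981800638182
jar,collar scene [0.57016659 0.10472636 0.084     ] [0.56370838 0.10876583 0.046     ] 85.67046286560924
[(np.float64(0.12678886026357375), np.float64(19.414210627416182)), (np.float64(0.1079576025514193), np.float64(45.848801427907524))]
```

```bash
python3 -m creep '[[[0,0,2,0,0,0,-0.2],[0,0,3,0,0,0,-0.2],[0,0,3,0,0,0,-0.2],[0,0,3,0,0,0,-0.2],[0,0,3,0,0,0,-0.2]]]'; python3 -c "
from cell import arm
print(arm.sign_off())"
```

```text
clock: 19.5
position: [0.6108, -0.2339, 0.2503]
ee_rot: [-0.625, -3.078, -0.0]
force: [0.2, 0.3, 0.0]
width: 0.399
the job is handed in; nothing more can be done
None
```

I put the empty jar into the blue-collared pocket, turned the carousel under the spout by grip_a, and pushed it back onto the pawl. The job was handed in at about 19.5 s; no verdict was reported.

- **Jar:** I lowered it until there was about 8 N of floor contact, then let it go. The pictures after release and at the end show it standing in the collar.
- **Turning:** I pushed anticlockwise by about 133 degrees at up to roughly 0.09 m/s. The last tooth took about 5 N at the grip, more than expected. The push force then fell to about 1 N, which I read as the pawl dropping in. I did not see the drop directly.
- **Seating:** Pushed back, the carousel stopped hard. Grip force read 5.8 to 8.4 N over about 0.8 s. By lever arm that is roughly 6 to 9.5 N at the tooth, inside the 4 to 13 N range. This is estimated from the wrist force, not measured at the tooth.
- **Final pictures:**
  - The free pocket is at about 87 degrees, against about 86 degrees for the spout direction; single readings scattered from 85.9 to 87.7 degrees.
  - The pawl lies where it did at the start.
  - I saw no change in the other things on the bench. The arm hid part of the view, including the dishes, so not everything could be checked.

The camera position estimates differed by up to about 5 mm, so for placing the jar I relied on relative sightings and contact.

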